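Zero a handheld surface gauge in its sloped stand, then read the square pad of a casting

ROBOT

A 6-joint arm with a two-finger parallel gripper is mounted at the origin on the work surface. World frame = base frame: x ahead of the robot, y to its left, z up, the work surface at z = 0. Lengths are in m, angles in rad, forces in N, time in s.
With the tool pointing down it reaches from about 0.35 to 0.775 m from the base axis. Payload 7.3 kg.
Tool frame: the origin (TCP) lies on the front face of the gripper's body, between the roots of the fingers; the fingertips stand ahead of it and the grasp point (between the pads) lies 47 mm ahead of it (finger_overhang is the z of the fingertips in the tool frame, in m); z points along the fingers, y is the line along which they close (so a half turn about z gives the same grasp; the last joint's range is limited). The gripper opens to 92 mm and grips with 3 to 60 N. Pads are 19 mm wide; open, the fingers measure 130 mm over their backs; the gripper's body (75 mm by 190 mm) begins 47 mm behind the grasp point.
Start: joints at [1.125, 0.342, 1.524, -0, 1.275, -0.146], TCP at [0.155, 0.502, 0.292] pointing down, gripper open.
Joint ranges: [-2.53, 2.53], [-0.77, 2.02], [0.04, 2.7], [-1, 4.14], [0.28, 2.66], [-3.11, 3.11]. Speed limits (rad/s): [2.57, 2.57, 3.14, 3.14, 3.14, 3.14].

INTERFACE

Orientations are given as [roll, pitch, yaw] about the fixed x, y, z axes, in that order (R = Rz(yaw) Ry(pitch) Rx(roll)).
In Python, from cell import * gives the robot as it stands. The module is installed in compiled form; this text tells all that it offers.
- The arm moves only by the tool arm_command, never from a script. Its argument "series" is a list of rows, each an object of numbers: "x", "y", "z": the shift along the tool's x, y, z in mm; "rx", "ry", "rz": the turn, a rotation vector about the tool's x, y, z in degrees. A call has 1 to 20 rows; each row is the pose to reach, as a shift and turn from the pose commanded when the call began, along the tool's axes at that moment; what a row does not reach only later rows make up. A row lasts 1/10 s, in which the tool goes at most 50 mm and 8.59 degrees, less where a joint would pass 70% of its speed; a pose out of reach is approached as far as the arm can. A call with a gripper value outside its range is refused whole. "hand" is the finger opening in mm, from 0 to 91.8, set as the call begins (left out, the last holds). The fingers move at their own pace and stop on an object; "squeeze" is the grip in N (left out, the last holds). Time passes only in rows, so rows that repeat a pose let the fingers close. It gives the time, the measured TCP pose, the force, the opening and the grip force at its end, in the units of the state.
- observe(): the state, without advancing time (a new reading comes with each control period).
- read_camera(name): name is "side" or "top"; returns a dict with "pixels" (420x560x3 uint8, blue, green, red), "K" (3x3 intrinsics, pixels), "rvec" (rotation vector, rad) and "tvec" (3), from world to camera coordinates, as OpenCV has them. Camera axes: x right, y down, z forward; pixel columns grow to the right and rows downward; lengths in m; the calibration is good to about 2 mm. A picture is of the moment at which its call begins. There is no depth.
- hand_in(): hands the job in; it is judged then, once.
Trained networks look in a picture, given as the dict that the camera call returned (one of the last four; its "shot" number tells which), for a name from the list of things; names that differ only in an ending like _2 or _b are one class to them, and where a whole thing is asked for, a point or a joint stands for the part that bears it (a point fixed in the world has none). Each returns a list of dicts, best first, with "confidence" (0 to 1); they miss things now and then, are a little off and sometimes report something else, mostly with a low value. They report only what shows in the picture. A call takes as long as a camera call. They do not tell look-alikes from the thing itself.
- boxes_of(picture, query): "point" ([x, y, z] in m, in world coordinates, good to about 4 mm: the middle of the surface that is visible of it).
- trace(picture, query): "pixels" (420x560 bool, what is visible of it).
- mark_of(picture, query): "point" ([x, y, z] in m, in world coordinates, good to about 4 mm: a listed point, or the origin of a listed thing).
The state is a dict: "time": time; "qpos": joint angles; "qvel": joint speeds; "joint_efforts": joint torques, N m; "tool_pos": TCP position; "tool_rot": TCP orientation; "contact_force": force on the tool from outside, world axes, zero at the start; "torque": the same for the moment, N m; "opening": finger opening in m; "grip_force": force on a finger pad.
Only numpy, scipy, OpenCV 4.12 (cv2) and the standard library are available. Lean on these libraries where they do the work, as an engineer would, in place of code of your own. Each camera call takes 0.05 s, during which the arm holds its last target. There are 200 camera calls.

TASK

Take the handheld gauge from the bench, lay it in its sloped zero stand with its nose down against the end stop, and let go of it so that it zeroes. Then take it again so that it can point straight down, and hold it still for one second with its nose about 50 mm above the middle of the casting's one square pad, without touching the casting. Finally lay it back in the stand as before and let go; set it down, never drop it, and leave everything else where it is.

Things in the scene. Friction and masses are not known exactly. Their poses are not given: they have to be found in the camera images.
- gauge: handheld gauge lying on the bench, 170 mm long, 0.3 kg: black box-shaped grip 34 mm wide (y), 36 mm high (z), 90 mm long (x -5 to +85 mm), and a slimmer round steel nose, 26 mm diameter (x -5 to -85 mm), measuring straight out of its glass end. Origin on the underside, mid-length; +x runs from nose to tail, z to its top; centre line at z = 18 mm
- gauge_nose (a point): tip of the gauge's nose, on its centre line (x = -85 mm)
- gauge_tail (a point): tail end of the gauge, on its centre line (x = +85 mm)
- gauge_spot (a point): the gauge's measuring spot: 50 mm ahead of the nose tip on its centre line (x = -135 mm)
- stand: fixed stand, base 150 x 90 x 12 mm, with a bed 24 mm wide, 165 mm long, rising at 45 degrees to the stand's +x from its low end at x -60, z 36 mm. There an end stop (34 mm above the bed, white disc) meets the nose; two cheeks 34 mm apart, 24 mm above the bed, guide the nose along the lowest 60 mm; the grip overhangs the bed 5 mm each side. Origin under the base's centre; z up
- stand_stop (a point): where the gauge's nose tip comes to lie: face of the end stop, 18 mm above the bed
- stand_tail (a point): where the gauge's tail point comes to lie: 170 mm up the slope from the stop, 18 mm above the bed
- casting: fixed aluminium wheel casting on a turntable, 220 mm across, rim top 56 mm above the bench, hub 54 mm across, 52 mm high. Between hub and rim, 64 mm from the centre, are four raised faces 50 mm above the bench: three round bosses (36 mm diameter) and one square pad (40 x 40 mm), at the casting's +x. Origin at the bench under its centre; z up
- pad (a point): middle of the top face of the square pad
- sander: bystander, to be left alone: angle sander lying on its steel body, 200 mm long, 62 mm high; origin under its middle
- discs: bystander, to be left alone: stack of sanding discs, 76 mm across, 28 mm high; origin under its centre
- brush: bystander, to be left alone: wooden-handled brush lying flat, 170 mm long; origin under it
- bottle: bystander, to be left alone: white plastic bottle, 66 mm across, 190 mm tall; origin under its centre
- wrench: bystander, to be left alone: steel wrench lying flat, 200 mm long; origin under it
- collar: bystander, to be left alone: plain aluminium collar, 76 mm across, 30 mm high; origin under its centre
- jar: bystander, to be left alone: amber jar with steel cap, 72 mm across, 80 mm tall; origin under its centre
Things that resemble listed ones, but are neither listed nor needed, are in the scene too. Of the things that look like the gauge, take the one that is farthest from the robot's base at the start.

How it is judged:
On the way, in this order (a step that is already met when the one before it is completed fails the run):
1. the gauge rests in the sloped stand, nose within 15 mm of its place at the end stop and tail within 20 mm of its place, released and still (distance between gauge_nose and stand_stop below 0.015 m and distance between gauge_tail and stand_tail below 0.02 m and contact force between the fingers and gauge below 0.05 N and linear speed of gauge below 0.02 m/s and contact force between gauge and stand above 0.3 N), for 0.3 s.
2. held gauge within 14 degrees of straight down, spot within 15 mm sideways of the square pad's middle, nose 25 to 75 mm above the pad, still (under 20 mm/s, 0.15 rad/s) for 0.9 s (horizontal distance between gauge_spot and pad below 0.015 m and angle between gauge's own x axis and vertical below 0.245 rad and z of gauge_nose in the frame of casting between 0.075 and 0.125 m and contact force between the fingers and gauge above 1 N and linear speed of gauge below 0.02 m/s and angular speed of gauge below 0.15 rad/s), for 0.9 s.
At the end, for the whole second after the job is handed in: The gauge lies in the sloped stand again, nose tip within 15 mm of its place at the end stop and tail within 20 mm of its place, released and at rest, after the zeroing and the reading (all of step 1); the robot touches nothing.
It fails at once if the gauge touches the casting (over 1 N) (contact force between gauge and casting above 1 N).
It fails at once if the gauge is dropped: it moves faster than 0.5 m/s while no finger touches it (linear speed of gauge above 0.5 m/s and contact force between the fingers and gauge below 0.05 N).
It fails at once if a bystander is moved by more than 30 mm (distance of any of sander, discs, brush, bottle, wrench, collar, jar from where it was at the start of the episode above 0.03 m).
It also fails if it takes over 72 s, if anything falls off the work surface, if the arm or the gripper's body presses on something with over 40 N, if the wrist force passes 120 N, or if a joint passes its speed limit or range.

## Working session

There is one attempt and no reset: what is moved stays moved. The work goes in short steps, Python scripts to look and compute and a tool call to move; the robot and the scene stay as the last step left them, time stands still between calls to the robot, and variables do not carry over. Pictures are saved under pics/ and viewed, at most 10 in all, crops included, and the job is handed in when it is done.

Besides the shell and the picture viewer there is one more tool, called after "Request:" by a JSON object that holds its "method" and its "body", one argument or row to a line. arm_command: Moves the arm, as the interface text tells. Its arguments: {"type":"object","properties":{"series":{"type":"array"},"hand":{"type":"number"},"squeeze":{"type":"number"}},"required":["series"]}

```bash
mkdir -p pics; cat > h.py <<'E'
from cell import *
import numpy as np, cv2
from scipy.spatial.transform import Rotation as R
def proj(p,P):
    return cv2.projectPoints(np.array(P,float).reshape(-1,3),np.array(p['rvec']),np.array(p['tvec']),np.array(p['K']),None)[0].reshape(-1,2)
E
python3 - <<'E'
from h import *
np.set_printoptions(precision=3,suppress=True)
print(observe())
ps={}
for n in('side','top'):
    p=read_camera(n);ps[n]=p;cv2.imwrite(f'pics/{n}0.png',p['pixels'])
for n,p in ps.items():
  for q in('gauge_nose','gauge_tail','gauge','stand_stop','stand_tail','stand','pad','casting','sander','bottle','jar','discs','brush','wrench','collar'):
    print(n,q,[(round(d['confidence'],2),np.round(d['point'],3).tolist(),proj(p,d['point'])[0].astype(int).tolist()) for d in mark_of(p,q)])
E
```

```text
{'time': 0.0, 'qpos': array([ 1.125,  0.343,  1.525, -0.   ,  1.275, -0.146]), 'qvel': array([-0.001, -0.   ,  0.001,  0.001, -0.001,  0.   ]), 'joint_efforts': array([ -0.   , -43.124, -24.422,   0.072,   0.056,  -0.   ]), 'tool_pos': array([0.155, 0.501, 0.292]), 'tool_rot': array([-3.14 , -0.   ,  2.842]), 'contact_force': array([ 0.2  , -0.016, -0.357]), 'torque': array([-0.015, -0.012, -0.013]), 'grip_force': 0.0, 'opening': 0.091878303524275}
side gauge_nose [(0.87, [0.55, 0.028, 0.019], [285, 227]), (0.87, [0.257, -0.351, 0.018], [227, 309]), (0.58, [0.088, 0.299, 0.019], [163, 210]), (0.49, [0.502, -0.343, -0.002], [306, 297]), (0.47, [0.764, 0.009, 0.001], [338, 225])]
side gauge_tail [(0.8, [0.149, -0.222, 0.018], [187, 287]), (0.69, [0.253, 0.324, 0.014], [202, 203]), (0.66, [0.439, -0.099, 0.015], [266, 251])]
side gauge [(0.94, [0.203, -0.282, -0.003], [207, 302]), (0.72, [0.406, 0.153, -0.002], [243, 221]), (0.56, [0.493, -0.032, -0.001], [276, 242]), (0.56, [0.171, 0.311, 0.001], [183, 210])]
side stand_stop [(0.69, [0.562, -0.316, 0.045], [321, 276]), (0.34, [0.736, 0
[... 1293 characters left out ...]
d [(0.84, [0.449, 0.322, 0.045], [186, 219])]
top casting [(0.7, [0.504, 0.289, 0.001], [199, 205])]
top sander [(0.82, [0.761, 0.008, 0.003], [282, 134]), (0.29, [0.5, -0.345, 0.003], [384, 209])]
top bottle [(0.6, [0.458, 0.575, 0.003], [114, 217]), (0.45, [0.494, -0.038, 0.001], [294, 209]), (0.39, [0.762, 0.008, 0.001], [282, 134])]
top jar [(0.85, [0.768, -0.252, 0.001], [356, 133]), (0.71, [0.448, -0.562, -0.001], [448, 225]), (0.57, [0.734, 0.315, -0.005], [194, 141])]
top discs [(0.97, [0.405, 0.153, -0.002], [238, 235])]
top brush [(0.7, [0.449, -0.564, 0.001], [449, 225])]
top wrench [(0.59, [0.736, 0.317, -0.002], [193, 140])]
top collar [(0.26, [0.461, 0.573, 0.002], [115, 217])]
```

View pics/top0.png

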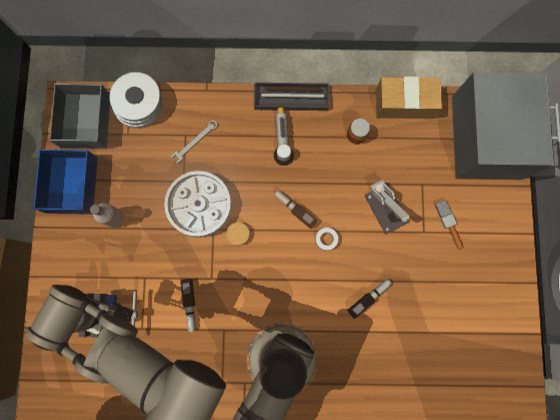

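View pics/side0.png

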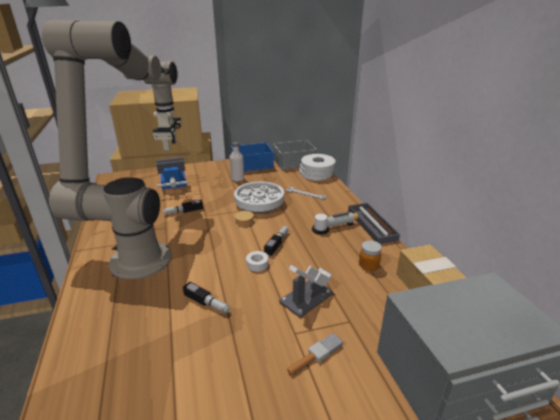

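```bash
python3 - <<'E'
import cv2
a=cv2.imread('pics/top0.png')[170:250,245:345]; b=cv2.imread('pics/side0.png')[195:275,235:335]
cv2.imwrite('pics/crop.png',cv2.resize(cv2.hconcat([a,b]),None,fx=4,fy=4,interpolation=2))
E
```

```text
(no output)
```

View pics/crop.png

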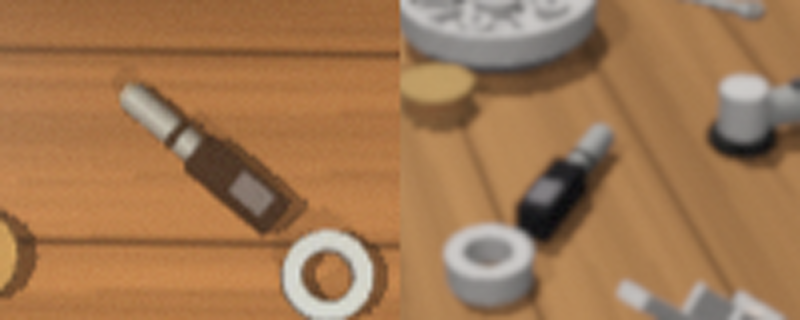

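The look-alikes of the gauge are at top pixels (295,209), (370,298) and (189,305). They lie 0.50, 0.35 and 0.35 m from the base, so I choose the one at (295,209). The crop shows it lying nose up-left at (275,193), screen up, tail towards the collar. The stand is at (385,209), and the pad is at (186,219) on the wheel.

```bash
python3 - <<'E'
from h import *
import cell
print([ (n,getattr(cell,n)) for n in dir(cell) if 'over' in n.lower()])
ref=dict(gauge_nose=[.549,.029,.018],gauge_tail=[.441,-.1,.018],stand_stop=[.565,-.313,.046],stand_tail=[.459,-.369,.17],stand=[.501,-.346,0],pad=[.449,.323,.05],casting=[.504,.289,0])
acc={k:{'side':[],'top':[]} for k in ref}
for i in range(5):
  for n in('side','top'):
    p=read_camera(n)
    for q in ref:
      for d in mark_of(p,q):
        if np.linalg.norm(np.array(d['point'])-ref[q])<.025: acc[q][n].append(d['point'])
for q in ref:
  for n in('side','top'):
    a=np.array(acc[q][n])
    if len(a): print(q,n,len(a),a.mean(0).round(4),a.std(0).round(4))
# two-view triangulated check from masks
for q in('gauge','stand'):
  pass
E
```

```text
[('finger_overhang', 0.0655)]
gauge_nose side 5 [0.5502 0.027  0.0172] [0.0019 0.0012 0.0009]
gauge_nose top 5 [0.5478 0.027  0.0182] [0.0014 0.0011 0.0015]
gauge_tail side 3 [ 0.4401 -0.1001  0.0154] [0.0005 0.0015 0.0004]
gauge_tail top 5 [ 0.4416 -0.1009  0.0207] [0.0013 0.0017 0.0023]
stand_stop side 5 [ 0.5621 -0.3175  0.0459] [0.001  0.0013 0.0015]
stand_stop top 5 [ 0.5675 -0.3116  0.0456] [0.0014 0.0017 0.0009]
stand_tail side 5 [ 0.4586 -0.3675  0.1682] [0.0018 0.0024 0.0012]
stand_tail top 5 [ 0.461  -0.3727  0.1714] [0.002  0.0018 0.0008]
stand side 5 [ 5.025e-01 -3.459e-01 -3.000e-04] [0.0024 0.0012 0.0023]
stand top 5 [ 0.4996 -0.3463  0.001 ] [0.0016 0.0011 0.0016]
pad side 5 [0.4494 0.3222 0.0479] [0.0014 0.0009 0.001 ]
pad top 4 [0.447  0.322  0.0469] [0.0014 0.0025 0.0018]
casting side 5 [5.063e-01 2.886e-01 5.000e-04] [0.0011 0.0006 0.0019]
casting top 5 [5.049e-01 2.843e-01 5.000e-04] [0.0017 0.0016 0.0014]
```

Request:
{"method": "arm_command", "body": {
  "series": [
    {"x":0,"y":0,"z":-50},
    {"x":0,"y":0,"z":-50,"rx":15,"ry":10},
    {"x":0,"y":0,"z":-50,"rx":15,"ry":10},
    {"x":0,"y":0,"z":-50,"rx":15,"ry":10}
  ],
  "hand": 85,
  "squeeze": 35
}}

```text
invalid input
```

```bash
python3 -c "
from h import *
o=observe();print(o['time'],list(o['qpos']),list(o['tool_pos']),list(o['tool_rot']))"
```

```text
5.6 [np.float64(1.1249958538859228), np.float64(0.3419996385685123), np.float64(1.5240917186372105), np.float64(-2.0153842565652405e-05), np.float64(1.2753909722811638), np.float64(-0.14599473550335235)] [np.float64(0.15503922771692685), np.float64(0.5016039579167824), np.float64(0.29224359106996445)] [np.float64(3.1414863082150064), np.float64(3.51259605484433e-05), np.float64(2.841792780594092)]
```

Request:
{"method": "arm_command", "body": {
  "series": [
    {"x":0,"y":0,"z":-40,"rx":8,"ry":0,"rz":0},
    {"x":0,"y":0,"z":-40,"rx":15,"ry":10,"rz":0},
    {"x":0,"y":0,"z":-40,"rx":15,"ry":10,"rz":0},
    {"x":0,"y":0,"z":-40,"rx":15,"ry":10,"rz":0}
  ],
  "hand": 85,
  "squeeze": 35
}}

```text
time: 6.0
tool_pos: [0.1563, 0.5019, 0.3313]
tool_rot: [-2.876, -0.173, 2.817]
contact_force: [0.2, 0.3, 0.1]
opening: 0.085
grip_force: 0.0
```

```bash
cat >> h.py <<'E'
def tgt(Rt,pt):  # shift mm, turn deg in the tool frame to TCP pose
    o=observe();R0=R.from_euler('xyz',o['tool_rot']);p0=o['tool_pos']
    return (R0.inv().apply(pt-p0)*1000).round(1).tolist(),np.degrees((R0.inv()*Rt).as_rotvec()).round(2).tolist()
def log():
    import json
    o=observe();print(round(o['time'],2),np.round(o['qpos'],3).tolist(),np.round(o['tool_pos'],4).tolist(),np.degrees(o['tool_rot']).round(2).tolist(),'F',np.round(o['contact_force'],1).tolist(),'open',round(o['opening'],4),'grip',round(o['grip_force'],1))
    open('log.txt','a').write(json.dumps([list(map(float,o[k])) for k in('qpos','tool_pos','tool_rot')])+'\n')
def grasp_pose(xg,zg,g,theta,s):
    """tool rot/TCP for grasp point g; gauge axes xg,zg; theta tilt; s=+1: tool x towards nose side, -1: tail side"""
    xg=np.array(xg,float);zg=np.array(zg,float);xg/=np.linalg.norm(xg);zg-=zg@xg*xg;zg/=np.linalg.norm(zg)
    t=np.radians(theta);tz=-np.cos(t)*zg-np.sin(t)*xg
    tx=s*(-np.cos(t)*xg+np.sin(t)*zg);ty=np.cross(tz,tx)
    return R.from_matrix(np.c_[tx,ty,tz]),np.array(g)-.047*tz
E
python3 -c "
from h import *
log()
xg=np.array([.4408-.549,-.1005-.027,0]);c=np.array([.549+.4408,.027-.1005,.036])/2
print(np.degrees(np.arctan2(xg[1],xg[0])),np.linalg.norm(xg))
xg/=np.linalg.norm(xg)
for s in(1,-1):
  for h in(.12,.024):
    Rt,p=grasp_pose(xg,[0,0,1],[*(c+.040*xg)[:2],h],20,s);print(s,h,p.round(4),tgt(Rt,p),np.degrees(Rt.as_euler('xyz')))
"
```

```text
6.0 [1.066, 0.451, 1.282, 0.118, 1.702, -0.205] [0.1563, 0.5019, 0.3313] [-164.76, -9.92, 161.38] F [0.2, 0.3, 0.1] open 0.085 grip 0.0
-130.31885033219993 0.16722287522943743
1 0.12 [ 0.4586 -0.0795  0.1642] ([-493.8, -416.5, 199.9], [-39.17, 21.23, 107.69]) [180.         -20.          49.68114967]
1 0.024 [ 0.4586 -0.0795  0.0682] ([-510.4, -391.7, 291.1], [-39.17, 21.23, 107.69]) [180.         -20.          49.68114967]
-1 0.12 [ 0.4586 -0.0795  0.1642] ([-493.8, -416.5, 199.9], [-19.14, -35.32, -64.97]) [-180.           20.         -130.31885033]
-1 0.024 [ 0.4586 -0.0795  0.0682] ([-510.4, -391.7, 291.1], [-19.14, -35.32, -64.97]) [-180.           20.         -130.31885033]
```

Request:
{"method": "arm_command", "body": {
  "series": [
    {"x":-494,"y":-416,"z":200,"rx":-39.2,"ry":21.2,"rz":107.7},
    {"x":-494,"y":-416,"z":200,"rx":-39.2,"ry":21.2,"rz":107.7},
    {"x":-494,"y":-416,"z":200,"rx":-39.2,"ry":21.2,"rz":107.7},
    {"x":-494,"y":-416,"z":200,"rx":-39.2,"ry":21.2,"rz":107.7},
    {"x":-494,"y":-416,"z":200,"rx":-39.2,"ry":21.2,"rz":107.7},
    {"x":-494,"y":-416,"z":200,"rx":-39.2,"ry":21.2,"rz":107.7},
    {"x":-494,"y":-416,"z":200,"rx":-39.2,"ry":21.2,"rz":107.7},
    {"x":-494,"y":-416,"z":200,"rx":-39.2,"ry":21.2,"rz":107.7},
    {"x":-494,"y":-416,"z":200,"rx":-39.2,"ry":21.2,"rz":107.7},
    {"x":-494,"y":-416,"z":200,"rx":-39.2,"ry":21.2,"rz":107.7},
    {"x":-494,"y":-416,"z":200,"rx":-39.2,"ry":21.2,"rz":107.7},
    {"x":-494,"y":-416,"z":200,"rx":-39.2,"ry":21.2,"rz":107.7},
    {"x":-494,"y":-416,"z":200,"rx":-39.2,"ry":21.2,"rz":107.7},
    {"x":-494,"y":-416,"z":200,"rx":-39.2,"ry":21.2,"rz":107.7},
    {"x":-494,"y":-416,"z":200,"rx":-39.2,"ry":21.2,"rz":107.7},
    {"x":-494,"y":-416,"z":200,"rx":-39.2,"ry":21.2,"rz":107.7}
  ]
}}

```text
time: 7.6
tool_pos: [0.4581, -0.0782, 0.1642]
tool_rot: [3.141, -0.35, 0.87]
contact_force: [0.8, 0.7, -0.2]
opening: 0.0851
grip_force: 0.0
```

```bash
python3 -c "
from h import *
log()
xg=np.array([.4408-.549,-.1005-.027,0]);c=np.array([.549+.4408,.027-.1005,.036])/2
xg/=np.linalg.norm(xg)
for h in(.12,.024):
    Rt,p=grasp_pose(xg,[0,0,1],[*(c+.040*xg)[:2],h],20,1);print(h,p.round(4),tgt(Rt,p))
"
```

```text
7.6 [-0.524, 0.359, 1.973, 0.486, 0.807, -0.162] [0.4581, -0.0782, 0.1642] [179.99, -20.04, 49.84] F [0.8, 0.7, -0.2] open 0.0851 grip 0.0
0.12 [ 0.4586 -0.0795  0.1642] ([-0.7, 1.2, -0.2], [-0.04, -0.04, 0.15])
0.024 [ 0.4586 -0.0795  0.0682] ([-33.6, 1.2, 90.0], [-0.04, -0.04, 0.15])
```

Request:
{"method": "arm_command", "body": {
  "series": [
    {"x":-12,"y":1,"z":32,"rx":0,"ry":0,"rz":0},
    {"x":-24,"y":1,"z":64,"rx":0,"ry":0,"rz":0},
    {"x":-33.5,"y":1,"z":90,"rx":0,"ry":0,"rz":0},
    {"x":-33.5,"y":1,"z":90,"rx":0,"ry":0,"rz":0},
    {"x":-33.5,"y":1,"z":90,"rx":0,"ry":0,"rz":0}
  ]
}}

```text
time: 8.1
tool_pos: [0.4591, -0.0784, 0.069]
tool_rot: [-3.142, -0.351, 0.871]
contact_force: [0.7, -0.1, -0.5]
opening: 0.0852
grip_force: 0.0
```

Request:
{"method": "arm_command", "body": {
  "series": [
    {"x":0,"y":0,"z":0,"rx":0,"ry":0,"rz":0},
    {"x":0,"y":0,"z":0,"rx":0,"ry":0,"rz":0},
    {"x":0,"y":0,"z":0,"rx":0,"ry":0,"rz":0},
    {"x":0,"y":0,"z":0,"rx":0,"ry":0,"rz":0},
    {"x":0,"y":0,"z":0,"rx":0,"ry":0,"rz":0},
    {"x":0,"y":0,"z":0,"rx":0,"ry":0,"rz":0},
    {"x":0,"y":0,"z":0,"rx":0,"ry":0,"rz":0},
    {"x":0,"y":0,"z":0,"rx":0,"ry":0,"rz":0}
  ],
  "hand": 20,
  "squeeze": 35
}}

```text
time: 8.9
tool_pos: [0.4593, -0.0797, 0.0683]
tool_rot: [3.141, -0.351, 0.869]
contact_force: [-0.8, 0.1, 1.3]
opening: 0.0336
grip_force: 35.0
```

Request:
{"method": "arm_command", "body": {
  "series": [
    {"x":10,"y":0,"z":-28,"rx":0,"ry":0,"rz":0},
    {"x":24,"y":0,"z":-66,"rx":0,"ry":0,"rz":0},
    {"x":41,"y":0,"z":-113,"rx":0,"ry":0,"rz":0},
    {"x":55,"y":0,"z":-150,"rx":0,"ry":0,"rz":0},
    {"x":68,"y":0,"z":-188,"rx":0,"ry":0,"rz":0},
    {"x":68,"y":0,"z":-188,"rx":0,"ry":0,"rz":0}
  ]
}}

```text
time: 9.5
tool_pos: [0.4604, -0.081, 0.273]
tool_rot: [3.131, -0.353, 0.872]
contact_force: [0.7, -0.3, -3.7]
opening: 0.034
grip_force: 35.0
```

```bash
python3 - <<'E'
from h import *
log()
ims=[]
for n in('side','top'):
    p=read_camera(n)
    g=observe();gp=g['tool_pos']+R.from_euler('xyz',g['tool_rot']).apply([0,0,.047])
    for q in('gauge_nose','gauge_tail'):
      print(n,q,[(round(d['confidence'],2),np.round(d['point'],3).tolist()) for d in mark_of(p,q) if np.linalg.norm(d['point']-gp)<.2])
    u=proj(p,gp)[0].astype(int);u=[np.clip(u[0],60,500),np.clip(u[1],60,360)]
    ims.append(p['pixels'][u[1]-60:u[1]+60,u[0]-60:u[0]+60])
print(gp)
cv2.imwrite('pics/held1.png',cv2.resize(cv2.hconcat(ims),None,fx=3.3,fy=3.3))
E
```

```text
9.5 [-0.528, 0.2, 1.827, 0.395, 1.075, -0.01] [0.4604, -0.081, 0.273] [179.39, -20.21, 49.98] F [0.7, -0.3, -3.7] open 0.034 grip 35.0
side gauge_nose []
side gauge_tail [(0.58, [0.443, -0.102, 0.22])]
top gauge_nose [(0.91, [0.548, 0.027, 0.219])]
top gauge_tail []
[ 0.46822639 -0.06735969  0.22240289]
```

View pics/held1.png

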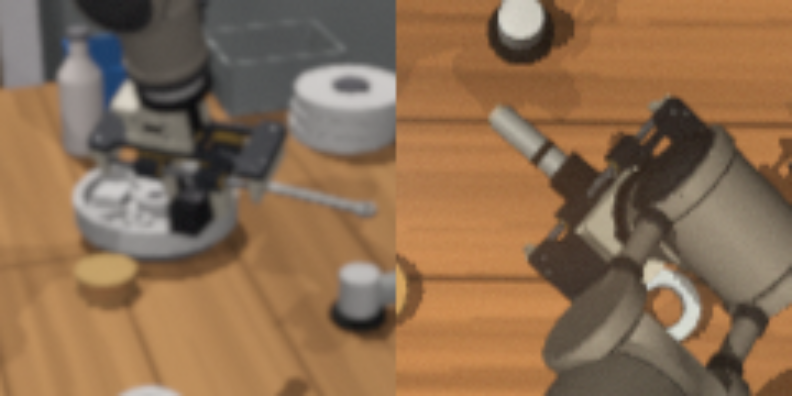

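```bash
cat >> h.py <<'E'
STOP=np.array([.5650,-.3135,.0475]);TAIL=np.array([.4595,-.3690,.1690])
_h=(TAIL-STOP)[:2];_h/=np.linalg.norm(_h)
XS=np.r_[_h,1]/2**.5;ZS=np.r_[-_h,1]/2**.5
def stand_pose(along,above,theta,up=0,n=0,s=1):
    """grip point at gauge x=along, above centreline; gauge displaced up slope / along normal (m)"""
    return grasp_pose(XS,ZS,STOP+(.085+along+up)*XS+(above+n)*ZS,theta,s)
E
python3 -c "
from h import *
for up,n in((.01,.1),(.01,.03),(.004,.004),(.002,.0)):
    Rt,p=stand_pose(.04,.006,20,up,n);print(up,n,p.round(4),np.degrees(Rt.as_euler('xyz')).round(2),tgt(Rt,p))
"
```

```text
0.01 0.1 [ 0.5644 -0.3138  0.2605] [180.    25.    27.75] ([-105.1, 232.3, -32.8], [0.78, -44.45, 22.58])
0.01 0.03 [ 0.5206 -0.3368  0.211 ] [180.    25.    27.75] ([-165.2, 213.9, -2.0], [0.78, -44.45, 22.58])
0.004 0.004 [ 0.5081 -0.3434  0.1884] [180.    25.    27.75] ([-185.3, 208.7, 14.8], [0.78, -44.45, 22.58])
0.002 0.0 [ 0.5069 -0.3441  0.1841] [180.    25.    27.75] ([-187.9, 208.2, 18.3], [0.78, -44.45, 22.58])
```

Request:
{"method": "arm_command", "body": {
  "series": [
    {"x":-15,"y":33,"z":-5,"rx":0.1,"ry":-6.3,"rz":3.2},
    {"x":-30,"y":66,"z":-9,"rx":0.2,"ry":-12.7,"rz":6.4},
    {"x":-45,"y":99,"z":-14,"rx":0.3,"ry":-19,"rz":9.7},
    {"x":-60,"y":133,"z":-19,"rx":0.4,"ry":-25.4,"rz":12.9},
    {"x":-75,"y":166,"z":-23,"rx":0.6,"ry":-31.7,"rz":16.1},
    {"x":-90,"y":199,"z":-28,"rx":0.7,"ry":-38.1,"rz":19.3},
    {"x":-105,"y":232,"z":-33,"rx":0.8,"ry":-44.4,"rz":22.6},
    {"x":-105,"y":232,"z":-33,"rx":0.8,"ry":-44.4,"rz":22.6},
    {"x":-105,"y":232,"z":-33,"rx":0.8,"ry":-44.4,"rz":22.6},
    {"x":-105,"y":232,"z":-33,"rx":0.8,"ry":-44.4,"rz":22.6}
  ]
}}

```text
time: 10.8
tool_pos: [0.5645, -0.3132, 0.2627]
tool_rot: [3.141, 0.433, 0.484]
contact_force: [1.3, 0.0, -2.1]
opening: 0.034
grip_force: 35.0
```

```bash
python3 - <<'E'
from h import *
log()
for up,n in((.01,.1),(.01,.03),(.004,.004),(.002,.0)):
    Rt,p=stand_pose(.04,.006,20,up,n);print(up,n,tgt(Rt,p))
N=STOP+.01*XS+.1*ZS;T=N+.17*XS
print('expect',N.round(3),T.round(3))
ims=[]
for n in('side','top'):
    p=read_camera(n)
    for q in('gauge_nose','gauge_tail','stand_stop','stand_tail'):
      print(n,q,[(round(d['confidence'],2),np.round(d['point'],3).tolist()) for d in mark_of(p,q) if np.linalg.norm(d['point']-N)<.3])
    im=p['pixels'].copy()
    u=proj(p,(N+T)/2)[0].astype(int)
    im=im[u[1]-65:u[1]+75,u[0]-70:u[0]+70]
    ims.append(im)
cv2.imwrite('pics/app1.png',cv2.resize(cv2.hconcat(ims),None,fx=2.8,fy=2.8))
E
```

```text
10.8 [-0.489, 0.731, 1.004, -0.356, 1.655, 0.612] [0.5645, -0.3132, 0.2627] [179.94, 24.8, 27.74] F [1.3, 0.0, -2.1] open 0.034 grip 35.0
0.01 0.1 ([0.6, 0.5, 2.1], [0.06, -0.2, -0.0])
0.01 0.03 ([-23.6, 0.4, 67.8], [0.06, -0.2, -0.0])
0.004 0.004 ([-26.9, 0.4, 94.3], [0.06, -0.2, -0.0])
0.002 0.0 ([-26.4, 0.4, 98.8], [0.06, -0.2, -0.0])
expect [ 0.621 -0.284  0.125] [ 0.515 -0.34   0.245]
side gauge_nose [(0.86, [0.623, -0.284, 0.126])]
side gauge_tail [(0.65, [0.515, -0.338, 0.248])]
side stand_stop [(0.7, [0.458, -0.366, 0.167]), (0.56, [0.562, -0.317, 0.044]), (0.56, [0.503, -0.348, -0.001])]
side stand_tail [(0.61, [0.459, -0.368, 0.169]), (0.17, [0.395, -0.138, 0.001])]
top gauge_nose []
top gauge_tail [(0.46, [0.516, -0.342, 0.25])]
top stand_stop [(0.96, [0.567, -0.313, 0.047]), (0.34, [0.517, -0.341, 0.252])]
top stand_tail [(0.8, [0.459, -0.371, 0.17])]
```

View pics/app1.png

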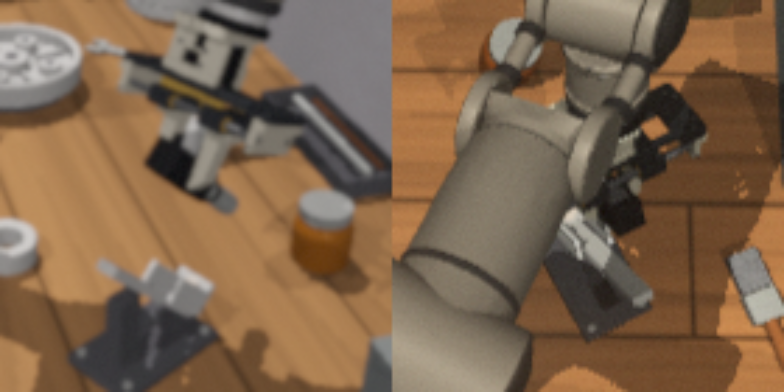

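The gauge is aligned with the bed: in the crop, side view, it sits at (190,180) above the stand at (150,290), nose down towards the stop. I'm lowering it.

Request:
{"method": "arm_command", "body": {
  "series": [
    {"x":-8,"y":0.4,"z":23,"rx":0,"ry":0,"rz":0},
    {"x":-16,"y":0.4,"z":45,"rx":0,"ry":0,"rz":0},
    {"x":-23.6,"y":0.4,"z":68,"rx":0,"ry":-0.2,"rz":0},
    {"x":-25,"y":0.4,"z":80,"rx":0,"ry":-0.2,"rz":0},
    {"x":-26,"y":0.4,"z":87,"rx":0,"ry":-0.2,"rz":0},
    {"x":-27,"y":0.4,"z":91,"rx":0,"ry":-0.2,"rz":0},
    {"x":-27,"y":0.4,"z":94,"rx":0,"ry":-0.2,"rz":0},
    {"x":-27,"y":0.4,"z":94,"rx":0,"ry":-0.2,"rz":0}
  ]
}}

```text
time: 12.1
tool_pos: [0.5089, -0.3441, 0.1894]
tool_rot: [3.138, 0.436, 0.483]
contact_force: [-0.2, -0.1, -2.3]
opening: 0.0336
grip_force: 35.0
```

```bash
python3 - <<'E'
from h import *
log()
for up,n in((.004,.004),(.002,.002),(.0,.0),(-.003,0),(0,-.002)):
    Rt,p=stand_pose(.04,.006,20,up,n);print(up,n,tgt(Rt,p))
p=read_camera('side')
for q in('gauge_nose','gauge_tail'):
      print(q,[(round(d['confidence'],2),np.round(d['point'],3).tolist()) for d in mark_of(p,q) if np.linalg.norm(d['point']-STOP)<.3])
E
```

```text
12.1 [-0.567, 0.717, 1.241, -0.382, 1.42, 0.623] [0.5089, -0.3441, 0.1894] [179.8, 25.01, 27.66] F [-0.2, -0.1, -2.3] open 0.0336 grip 35.0
0.004 0.004 ([0.1, -1.0, 1.1], [0.17, 0.01, -0.08])
0.002 0.002 ([1.3, -1.0, 3.7], [0.17, 0.01, -0.08])
0.0 0.0 ([2.5, -1.0, 6.2], [0.17, 0.01, -0.08])
-0.003 0 ([5.3, -1.0, 7.3], [0.17, 0.01, -0.08])
0 -0.002 ([1.8, -1.0, 8.1], [0.17, 0.01, -0.08])
gauge_nose [(0.77, [0.565, -0.316, 0.055])]
gauge_tail [(0.58, [0.46, -0.369, 0.174])]
```

Request:
{"method": "arm_command", "body": {
  "series": [
    {"x":-0.7,"y":-0.5,"z":2.5,"rx":0,"ry":0,"rz":0},
    {"x":-1.3,"y":-0.5,"z":4.5,"rx":0,"ry":0,"rz":0},
    {"x":-1.3,"y":-0.5,"z":5,"rx":0,"ry":0,"rz":0},
    {"x":-1.3,"y":-0.5,"z":5,"rx":0,"ry":0,"rz":0}
  ]
}}

```text
time: 12.65
tool_pos: [0.506, -0.345, 0.1863]
tool_rot: [3.137, 0.435, 0.482]
contact_force: [2.7, 3.5, 5.4]
opening: 0.0339
grip_force: 35.0
```

Request:
{"method": "arm_command", "body": {
  "series": [
    {"x":1,"y":0,"z":0.5,"rx":0,"ry":0,"rz":0},
    {"x":2,"y":0,"z":0.8,"rx":0,"ry":0,"rz":0},
    {"x":3,"y":0,"z":1.2,"rx":0,"ry":0,"rz":0},
    {"x":3,"y":0,"z":1.2,"rx":0,"ry":0,"rz":0}
  ]
}}

```text
time: 13.05
tool_pos: [0.5079, -0.3447, 0.1845]
tool_rot: [3.135, 0.436, 0.482]
contact_force: [0.9, 2.4, 7.4]
opening: 0.034
grip_force: 35.0
```

Request:
{"method": "arm_command", "body": {
  "series": [
    {"x":1,"y":0,"z":0.4,"rx":0,"ry":0,"rz":0},
    {"x":2,"y":0,"z":0.7,"rx":0,"ry":0,"rz":0},
    {"x":2,"y":0,"z":0.7,"rx":0,"ry":0,"rz":0}
  ]
}}

```text
time: 13.35
tool_pos: [0.5084, -0.3445, 0.1842]
tool_rot: [3.135, 0.438, 0.481]
contact_force: [-2.1, 1.0, 13.9]
opening: 0.0335
grip_force: 35.0
```

```bash
python3 - <<'E'
from h import *
log()
for n in('side','top'):
  p=read_camera(n)
  for q in('gauge_nose','gauge_tail'):
      print(q,[(round(d['confidence'],2),np.round(d['point'],3).tolist()) for d in mark_of(p,q) if np.linalg.norm(d['point']-STOP)<.3])
  if n=='side':
    u=proj(p,(STOP+TAIL)/2)[0].astype(int);cv2.imwrite('pics/in1.png',cv2.resize(p['pixels'][u[1]-50:u[1]+50,u[0]-60:u[0]+60],None,fx=5,fy=5,interpolation=2))
Rt,p=stand_pose(.04,.006,20,0,0);print(tgt(Rt,p))
E
```

```text
13.35 [-0.567, 0.721, 1.248, -0.385, 1.409, 0.63] [0.5084, -0.3445, 0.1842] [179.63, 25.12, 27.55] F [-2.1, 1.0, 13.9] open 0.0335 grip 35.0
gauge_nose [(0.82, [0.564, -0.315, 0.05])]
gauge_tail [(0.61, [0.459, -0.37, 0.164])]
gauge_nose []
gauge_tail [(0.68, [0.769, -0.254, -0.003]), (0.62, [0.461, -0.37, 0.169])]
([0.9, -1.1, 1.2], [0.29, 0.11, -0.18])
```

View pics/in1.png

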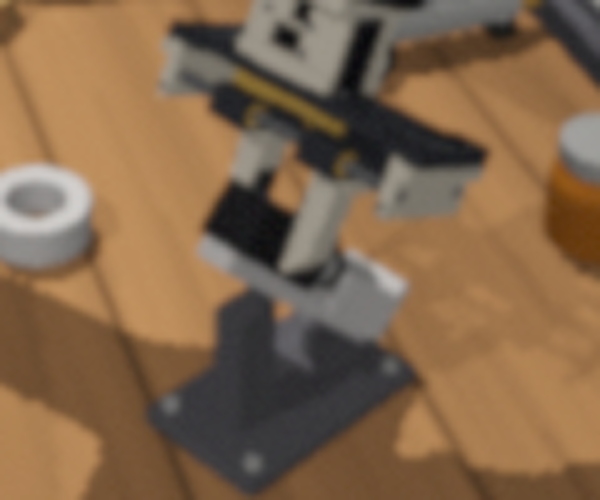

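The gauge lies on the bed, nose between the cheeks (crop (350,290)) and at the stop. I'm letting go.

Request:
{"method": "arm_command", "body": {
  "series": [
    {"x":0,"y":0,"z":0,"rx":0,"ry":0,"rz":0},
    {"x":0,"y":0,"z":0,"rx":0,"ry":0,"rz":0},
    {"x":0,"y":0,"z":0,"rx":0,"ry":0,"rz":0},
    {"x":0,"y":0,"z":0,"rx":0,"ry":0,"rz":0},
    {"x":0,"y":0,"z":0,"rx":0,"ry":0,"rz":0},
    {"x":0,"y":0,"z":0,"rx":0,"ry":0,"rz":0},
    {"x":0,"y":0,"z":0,"rx":0,"ry":0,"rz":0},
    {"x":0,"y":0,"z":0,"rx":0,"ry":0,"rz":0}
  ],
  "hand": 62
}}

```text
time: 14.45
tool_pos: [0.5087, -0.3436, 0.1814]
tool_rot: [3.139, 0.437, 0.483]
contact_force: [-0.3, -0.1, -0.2]
opening: 0.062
grip_force: 0.0
```

Request:
{"method": "arm_command", "body": {
  "series": [
    {"x":0,"y":0,"z":-30,"rx":0,"ry":0,"rz":0},
    {"x":0,"y":0,"z":-70,"rx":0,"ry":0,"rz":0},
    {"x":0,"y":0,"z":-110,"rx":0,"ry":0,"rz":0},
    {"x":0,"y":0,"z":-110,"rx":0,"ry":0,"rz":0},
    {"x":0,"y":0,"z":-110,"rx":0,"ry":0,"rz":0},
    {"x":0,"y":0,"z":-110,"rx":0,"ry":0,"rz":0},
    {"x":0,"y":0,"z":-110,"rx":0,"ry":0,"rz":0}
  ]
}}

```text
time: 15.15
tool_pos: [0.5491, -0.3218, 0.2797]
tool_rot: [3.141, 0.438, 0.483]
contact_force: [-0.3, -0.8, 0.8]
opening: 0.0622
grip_force: 0.0
```

```bash
python3 - <<'E'
from h import *
log()
for n in('side','top'):
  p=read_camera(n)
  for q in('gauge_nose','gauge_tail'):
      print(q,[(round(d['confidence'],2),np.round(d['point'],3).tolist()) for d in mark_of(p,q) if np.linalg.norm(d['point']-STOP)<.3])
  if n=='side':
    u=proj(p,(STOP+TAIL)/2)[0].astype(int);cv2.imwrite('pics/rel1.png',cv2.resize(p['pixels'][u[1]-50:u[1]+50,u[0]-60:u[0]+60],None,fx=5,fy=5,interpolation=2))
for th,along in((45,.055),(55,.06),(50,.055)):
 for n in(.07,0):
  Rt,p=stand_pose(along,.004,th,0,0)
  p=p-Rt.as_matrix()[:,2]*n
  print(th,n,p.round(3),tgt(Rt,p))
E
```

```text
15.15 [-0.509, 0.7, 1.018, -0.365, 1.667, 0.588] [0.5491, -0.3218, 0.2797] [179.98, 25.12, 27.69] F [-0.3, -0.8, 0.8] open 0.0622 grip 0.0
gauge_nose [(0.82, [0.564, -0.315, 0.047])]
gauge_tail [(0.88, [0.462, -0.369, 0.167])]
gauge_nose [(0.65, [0.565, -0.317, 0.049])]
gauge_tail [(0.54, [0.461, -0.37, 0.171]), (0.47, [0.561, -0.316, 0.048])]
45 0.07 [ 0.48  -0.358  0.266] ([-65.1, -0.2, 46.5], [0.13, 25.04, -0.06])
45 0 [ 0.48  -0.358  0.196] ([-35.5, -0.4, 109.9], [0.13, 25.04, -0.06])
55 0.07 [ 0.459 -0.369  0.268] ([-87.5, -0.2, 55.0], [0.13, 35.04, -0.05])
55 0 [ 0.47  -0.364  0.199] ([-47.3, -0.4, 112.3], [0.13, 35.04, -0.05])
50 0.07 [ 0.471 -0.363  0.266] ([-74.2, -0.2, 51.2], [0.13, 30.04, -0.06])
50 0 [ 0.476 -0.36   0.196] ([-39.1, -0.4, 111.8], [0.13, 30.04, -0.06])
```

View pics/rel1.png

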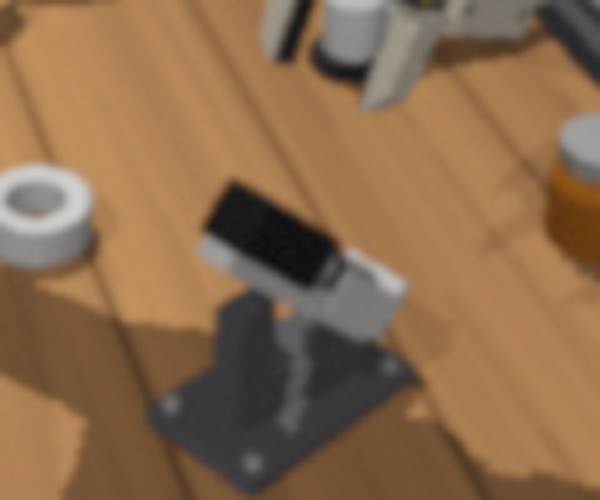

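The gauge rests in the stand, released: in the crop the tail is at (220,220) and the nose at (375,290). Next I take it at 50° nearer the tail.

Request:
{"method": "arm_command", "body": {
  "series": [
    {"x":-18,"y":0,"z":12,"rx":0,"ry":7.5,"rz":0},
    {"x":-37,"y":0,"z":25,"rx":0,"ry":15,"rz":0},
    {"x":-55,"y":0,"z":38,"rx":0,"ry":22.5,"rz":0},
    {"x":-74,"y":0,"z":51,"rx":0,"ry":30,"rz":0},
    {"x":-62,"y":0,"z":71,"rx":0,"ry":30,"rz":0},
    {"x":-50,"y":-0.3,"z":92,"rx":0,"ry":30,"rz":0},
    {"x":-39,"y":-0.3,"z":112,"rx":0,"ry":30,"rz":0},
    {"x":-39,"y":-0.3,"z":112,"rx":0,"ry":30,"rz":0},
    {"x":-39,"y":-0.3,"z":112,"rx":0,"ry":30,"rz":0}
  ]
}}

```text
time: 16.35
tool_pos: [0.4766, -0.3603, 0.1965]
tool_rot: [3.139, -0.087, 0.484]
contact_force: [-0.4, 0.1, 0.4]
opening: 0.0623
grip_force: 0.0
```

Request:
{"method": "arm_command", "body": {
  "series": [
    {"x":0,"y":0,"z":0,"rx":0,"ry":0,"rz":0},
    {"x":0,"y":0,"z":0,"rx":0,"ry":0,"rz":0},
    {"x":0,"y":0,"z":0,"rx":0,"ry":0,"rz":0},
    {"x":0,"y":0,"z":0,"rx":0,"ry":0,"rz":0},
    {"x":0,"y":0,"z":0,"rx":0,"ry":0,"rz":0},
    {"x":0,"y":0,"z":0,"rx":0,"ry":0,"rz":0},
    {"x":0,"y":0,"z":0,"rx":0,"ry":0,"rz":0}
  ],
  "hand": 20,
  "squeeze": 45
}}

```text
time: 17.05
tool_pos: [0.4767, -0.3603, 0.1967]
tool_rot: [3.138, -0.087, 0.484]
contact_force: [0.1, -0.1, 4.8]
opening: 0.0339
grip_force: 45.0
```

```bash
python3 - <<'E'
from h import *
import json
log()
o=observe()
Rt=R.from_euler('xyz',o['tool_rot'])
# measured held relation: gauge in stand vs tool
G=R.from_matrix(np.c_[XS,np.cross(ZS,XS),ZS]); nose=STOP
rel=dict(R=(Rt.inv()*G).as_matrix().tolist(),n=Rt.inv().apply(nose-o['tool_pos']).tolist());json.dump(rel,open('rel.json','w'))
print('nose in tool',np.round(rel['n'],4), 'lift', (Rt.inv().apply(ZS)*70).round(1), (Rt.inv().apply([0,0,1])*60).round(1))
E
```

```text
17.05 [-0.811, 0.543, 1.48, 0.093, 1.092, 0.234] [0.4767, -0.3603, 0.1967] [179.78, -4.99, 27.74] F [0.1, -0.1, 4.8] open 0.0339 grip 45.0
nose in tool [ 0.0866 -0.0009  0.1573] lift [ 53.6   0.2 -45. ] [  5.2   0.2 -59.8]
```

Request:
{"method": "arm_command", "body": {
  "series": [
    {"x":15,"y":0,"z":-13,"rx":0,"ry":0,"rz":0},
    {"x":34,"y":0,"z":-29,"rx":0,"ry":0,"rz":0},
    {"x":54,"y":0,"z":-45,"rx":0,"ry":0,"rz":0},
    {"x":58,"y":0,"z":-90,"rx":0,"ry":0,"rz":0},
    {"x":62,"y":0,"z":-135,"rx":0,"ry":0,"rz":0},
    {"x":65,"y":0,"z":-165,"rx":0,"ry":0,"rz":0},
    {"x":65,"y":0,"z":-165,"rx":0,"ry":0,"rz":0}
  ]
}}

```text
time: 17.75
tool_pos: [0.5218, -0.3367, 0.3707]
tool_rot: [3.131, -0.09, 0.485]
contact_force: [0.6, -0.7, -1.7]
opening: 0.0334
grip_force: 45.0
```

```bash
cat >> h.py <<'E'
def rel():
    import json
    r=json.load(open('rel.json'));return R.from_matrix(r['R']),np.array(r['n'])
def place(xg,zg,nose):
    Rr,n=rel();xg=np.array(xg,float);zg=np.array(zg,float);zg/=np.linalg.norm(zg)
    G=R.from_matrix(np.c_[xg,np.cross(zg,xg),zg]);Rt=G*Rr.inv()
    return Rt,np.array(nose)-Rt.apply(n)
def gauge_now():
    Rr,n=rel();o=observe();Rt=R.from_euler('xyz',o['tool_rot']);return o['tool_pos']+Rt.apply(n),(Rt*Rr).as_matrix()[:,0]
PAD=np.array([.4485,.322,.049])
E
python3 - <<'E'
from h import *
log()
N,x=gauge_now();print('nose,tail by kin',N.round(3),(N+.17*x).round(3))
for n in('side','top'):
  p=read_camera(n)
  for q in('gauge_nose','gauge_tail'):
      print(q,[(round(d['confidence'],2),np.round(d['point'],3).tolist()) for d in mark_of(p,q) if np.linalg.norm(d['point']-N)<.3])
rad=-PAD[:2]/np.linalg.norm(PAD[:2])
for h in(.16,.05):
  Rt,p=place([0,0,1],[*rad,0],PAD+[0,0,h]);print(h,p.round(3),np.degrees(Rt.as_euler('xyz')).round(1),tgt(Rt,p))
E
```

```text
17.75 [-0.729, 0.46, 1.132, 0.081, 1.509, 0.353] [0.5218, -0.3367, 0.3707] [179.41, -5.14, 27.8] F [0.6, -0.7, -1.7] open 0.0334 grip 45.0
nose,tail by kin [ 0.611 -0.291  0.222] [ 0.504 -0.346  0.342]
gauge_nose [(0.92, [0.611, -0.292, 0.223])]
gauge_tail [(0.92, [0.504, -0.345, 0.342]), (0.63, [0.546, -0.32, 0.273]), (0.62, [0.561, -0.314, 0.044])]
gauge_nose [(0.64, [0.606, -0.289, 0.213])]
gauge_tail []
0.16 [0.42  0.302 0.385] [ 179.8   40.  -144.3] ([208.8, -611.5, -2.9], [52.02, -4.79, 164.46])
0.05 [0.42  0.302 0.275] [ 179.8   40.  -144.3] ([199.4, -611.4, 106.7], [52.02, -4.79, 164.46])
```

```bash
python3 - <<'E'
from h import *
o=observe();R0=R.from_euler('xyz',o['tool_rot']);p0=o['tool_pos']
Rf,pf=place([0,0,1],[*(-PAD[:2]),0],PAD+[0,0,.16])
Rm=R.from_euler('xyz',[180,17,122],degrees=True);pm=np.array([.48,-.02,.39])
print(tgt(Rm,pm))
print((Rm.inv().apply(pf-pm)*1000).round(1),np.degrees((Rm.inv()*Rf).as_rotvec()).round(2))
E
```

```text
([112.9, -298.6, -16.3], [-10.06, -16.75, -94.2])
[292.9 119.7 -84.5] [-45.12 -17.46 -82.82]
```

Request:
{"method": "arm_command", "body": {
  "series": [
    {"x":10,"y":-27,"z":-1,"rx":-0.9,"ry":-1.5,"rz":-8.5},
    {"x":20,"y":-54,"z":-3,"rx":-1.8,"ry":-3,"rz":-17},
    {"x":31,"y":-81,"z":-4,"rx":-2.7,"ry":-4.5,"rz":-25.5},
    {"x":41,"y":-108,"z":-6,"rx":-3.6,"ry":-6,"rz":-34},
    {"x":51,"y":-135,"z":-7,"rx":-4.5,"ry":-7.5,"rz":-42.5},
    {"x":61,"y":-162,"z":-9,"rx":-5.4,"ry":-9,"rz":-51},
    {"x":71,"y":-189,"z":-10,"rx":-6.3,"ry":-10.5,"rz":-59.5},
    {"x":82,"y":-216,"z":-12,"rx":-7.3,"ry":-12,"rz":-68},
    {"x":92,"y":-244,"z":-13,"rx":-8.2,"ry":-13.6,"rz":-76.5},
    {"x":102,"y":-271,"z":-15,"rx":-9.1,"ry":-15.1,"rz":-85},
    {"x":113,"y":-299,"z":-16,"rx":-10,"ry":-16.7,"rz":-94.2},
    {"x":113,"y":-299,"z":-16,"rx":-10,"ry":-16.7,"rz":-94.2},
    {"x":113,"y":-299,"z":-16,"rx":-10,"ry":-16.7,"rz":-94.2},
    {"x":113,"y":-299,"z":-16,"rx":-10,"ry":-16.7,"rz":-94.2}
  ]
}}

```text
time: 19.45
tool_pos: [0.4802, -0.0204, 0.3905]
tool_rot: [3.141, 0.299, 2.127]
contact_force: [-0.5, 0.3, -3.0]
opening: 0.0341
grip_force: 45.0
```

Request:
{"method": "arm_command", "body": {
  "series": [
    {"x":26,"y":11,"z":-8,"rx":-4.1,"ry":-1.6,"rz":-7.4},
    {"x":53,"y":22,"z":-15,"rx":-8.2,"ry":-3.2,"rz":-15},
    {"x":80,"y":33,"z":-23,"rx":-12.3,"ry":-4.8,"rz":-22.6},
    {"x":106,"y":43,"z":-31,"rx":-16.4,"ry":-6.3,"rz":-30.1},
    {"x":133,"y":54,"z":-38,"rx":-20.5,"ry":-7.9,"rz":-37.6},
    {"x":160,"y":65,"z":-46,"rx":-24.6,"ry":-9.5,"rz":-45.2},
    {"x":186,"y":76,"z":-54,"rx":-28.7,"ry":-11.1,"rz":-52.7},
    {"x":213,"y":87,"z":-61,"rx":-32.8,"ry":-12.7,"rz":-60.2},
    {"x":240,"y":98,"z":-69,"rx":-36.9,"ry":-14.3,"rz":-67.8},
    {"x":266,"y":109,"z":-77,"rx":-41,"ry":-15.9,"rz":-75.3},
    {"x":293,"y":120,"z":-84,"rx":-45.1,"ry":-17.5,"rz":-82.8},
    {"x":293,"y":120,"z":-84,"rx":-45.1,"ry":-17.5,"rz":-82.8},
    {"x":293,"y":120,"z":-84,"rx":-45.1,"ry":-17.5,"rz":-82.8},
    {"x":293,"y":120,"z":-84,"rx":-45.1,"ry":-17.5,"rz":-82.8}
  ]
}}

```text
time: 20.85
tool_pos: [0.4211, 0.3013, 0.3845]
tool_rot: [-3.141, 0.698, -2.52]
contact_force: [0.3, -0.9, -3.3]
opening: 0.0338
grip_force: 45.0
```

```bash
python3 - <<'E'
from h import *
log()
N,x=gauge_now();print('nose,tail by kin',N.round(3),(N+.17*x).round(3))
ims=[]
for n in('side','top'):
  p=read_camera(n)
  for q in('gauge_nose','gauge_tail','pad'):
      print(n,q,[(round(d['confidence'],2),np.round(d['point'],3).tolist()) for d in mark_of(p,q) if np.linalg.norm(d['point']-N)<.3])
  u=proj(p,N-[0,0,.03])[0].astype(int);ims.append(p['pixels'][u[1]-70:u[1]+60,u[0]-65:u[0]+65])
cv2.imwrite('pics/read1.png',cv2.resize(cv2.hconcat(ims),None,fx=3,fy=3))
for h in(.16,.05):
  Rt,p=place([0,0,1],[*(-PAD[:2]),0],PAD+[0,0,h]);print(h,tgt(Rt,p))
E
```

```text
20.85 [0.404, -0.008, 1.863, 0.243, 0.614, -1.938] [0.4211, 0.3013, 0.3845] [-179.99, 40.01, -144.38] F [0.3, -0.9, -3.3] open 0.0338 grip 45.0
nose,tail by kin [0.45  0.321 0.208] [0.45  0.321 0.378]
side gauge_nose [(0.77, [0.448, 0.322, 0.208])]
side gauge_tail [(0.75, [0.45, 0.324, 0.377]), (0.61, [0.257, 0.325, 0.015])]
side pad [(0.88, [0.45, 0.323, 0.05])]
top gauge_nose []
top gauge_tail [(0.57, [0.255, 0.318, 0.016]), (0.52, [0.45, 0.318, 0.381])]
top pad [(0.6, [0.446, 0.32, 0.049]), (0.59, [0.448, 0.322, 0.38])]
0.16 ([0.3, 0.2, -0.5], [-0.19, 0.08, 0.09])
0.05 ([71.2, 0.2, 83.7], [-0.19, 0.08, 0.09])
```

View pics/read1.png

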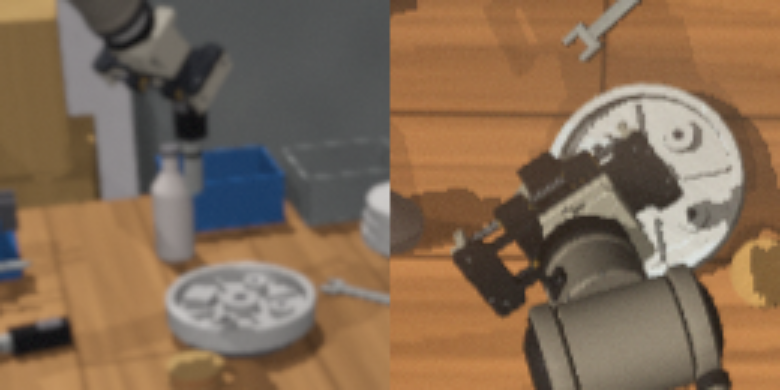

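```bash
python3 -c "
import cv2
a=cv2.imread('pics/top0.png')[165:243,158:240];cv2.imwrite('pics/pad.png',cv2.resize(a,None,fx=7,fy=7,interpolation=2))"
```

```text
(no output)
```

View pics/pad.png

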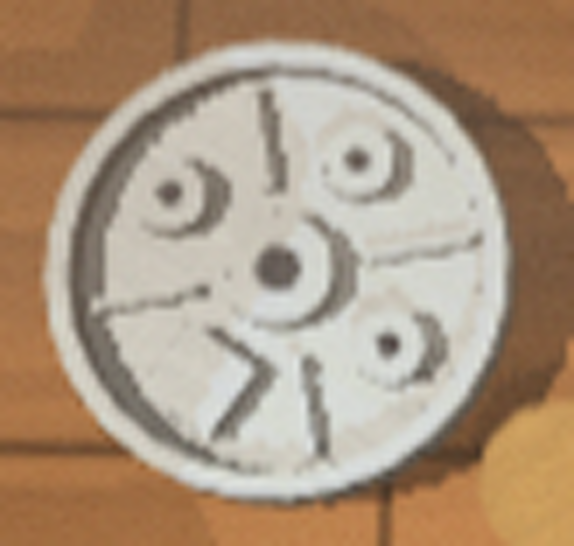

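The square pad with the angular shadow is at crop (205,380), which is top pixel (187,219) and agrees with the network. The three others are round with holes. The gauge hangs vertical over it; I'm lowering it and holding.

Request:
{"method": "arm_command", "body": {
  "series": [
    {"x":18,"y":0,"z":21,"rx":0,"ry":0,"rz":0},
    {"x":36,"y":0,"z":42,"rx":0,"ry":0,"rz":0},
    {"x":53,"y":0,"z":63,"rx":0,"ry":0,"rz":0},
    {"x":65,"y":0,"z":76,"rx":0,"ry":0,"rz":0},
    {"x":70,"y":0,"z":83,"rx":0,"ry":0,"rz":0},
    {"x":70,"y":0,"z":83,"rx":0,"ry":0,"rz":0},
    {"x":70,"y":0,"z":83,"rx":0,"ry":0,"rz":0},
    {"x":70,"y":0,"z":83,"rx":0,"ry":0,"rz":0},
    {"x":70,"y":0,"z":83,"rx":0,"ry":0,"rz":0},
    {"x":70,"y":0,"z":83,"rx":0,"ry":0,"rz":0},
    {"x":70,"y":0,"z":83,"rx":0,"ry":0,"rz":0},
    {"x":70,"y":0,"z":83,"rx":0,"ry":0,"rz":0},
    {"x":70,"y":0,"z":83,"rx":0,"ry":0,"rz":0},
    {"x":70,"y":0,"z":83,"rx":0,"ry":0,"rz":0},
    {"x":70,"y":0,"z":83,"rx":0,"ry":0,"rz":0},
    {"x":70,"y":0,"z":83,"rx":0,"ry":0,"rz":0},
    {"x":70,"y":0,"z":83,"rx":0,"ry":0,"rz":0},
    {"x":70,"y":0,"z":83,"rx":0,"ry":0,"rz":0},
    {"x":70,"y":0,"z":83,"rx":0,"ry":0,"rz":0}
  ]
}}

```text
time: 23.15
tool_pos: [0.4205, 0.3021, 0.2764]
tool_rot: [-3.141, 0.7, -2.517]
contact_force: [0.2, -0.5, -1.6]
opening: 0.0338
grip_force: 45.0
```

```bash
python3 - <<'E'
from h import *
log()
N,x=gauge_now();print('nose,axis',N.round(4),x.round(3))
for n in('side','top')*2:
  p=read_camera(n)
  for q in('gauge_nose','gauge_tail','pad'):
      print(n,q,[(round(d['confidence'],2),np.round(d['point'],3).tolist()) for d in mark_of(p,q) if np.linalg.norm(d['point']-N)<.18])
print(observe()['time'])
E
```

```text
23.15 [0.406, 0.123, 2.057, 0.481, 0.306, -2.201] [0.4205, 0.3021, 0.2764] [-179.95, 40.08, -144.19] F [0.2, -0.5, -1.6] open 0.0338 grip 45.0
nose,axis [0.4496 0.3218 0.1003] [-0.003  0.002  1.   ]
side gauge_nose [(0.53, [0.449, 0.32, 0.102])]
side gauge_tail [(0.68, [0.446, 0.322, 0.271])]
side pad [(0.62, [0.449, 0.323, 0.048]), (0.5, [0.446, 0.322, 0.27])]
top gauge_nose []
top gauge_tail [(0.58, [0.447, 0.323, 0.276])]
top pad []
side gauge_nose [(0.49, [0.448, 0.321, 0.1])]
side gauge_tail [(0.76, [0.449, 0.322, 0.27])]
side pad [(0.71, [0.45, 0.326, 0.048])]
top gauge_nose []
top gauge_tail [(0.47, [0.451, 0.322, 0.276]), (0.41, [0.505, 0.285, 0.002])]
top pad []
23.95
```

The reading is done; the gauge was still for over 2 s. Now back the same way.

Request:
{"method": "arm_command", "body": {
  "series": [
    {"x":-14,"y":0,"z":-17,"rx":0,"ry":0,"rz":0},
    {"x":-36,"y":0,"z":-42,"rx":0,"ry":0,"rz":0},
    {"x":-56,"y":0,"z":-66,"rx":0,"ry":0,"rz":0},
    {"x":-70,"y":0,"z":-83,"rx":0,"ry":0,"rz":0},
    {"x":-70,"y":0,"z":-83,"rx":0,"ry":0,"rz":0}
  ]
}}

```text
time: 24.45
tool_pos: [0.4215, 0.3027, 0.3888]
tool_rot: [-3.138, 0.707, -2.515]
contact_force: [0.5, -0.2, -2.8]
opening: 0.0338
grip_force: 45.0
```

```bash
python3 - <<'E'
from h import *
Rm=R.from_euler('xyz',[180,17,122],degrees=True);pm=np.array([.48,-.02,.39])
print(tgt(Rm,pm))
Rf,pf=place(XS,ZS,STOP+.008*XS+.10*ZS)
print(pf,(Rm.inv().apply(pf-pm)*1000).round(1),np.degrees((Rm.inv()*Rf).as_rotvec()).round(2))
E
```

```text
([107.0, -296.0, -92.1], [45.28, 18.1, 82.74])
[ 0.53429507 -0.3300401   0.27307091] [-244.8 -118.3  197.1] [ 9.74 16.59 94.23]
```

Request:
{"method": "arm_command", "body": {
  "series": [
    {"x":10,"y":-27,"z":-8,"rx":4.1,"ry":1.6,"rz":7.5},
    {"x":19,"y":-54,"z":-17,"rx":8.2,"ry":3.3,"rz":15},
    {"x":29,"y":-81,"z":-25,"rx":12.3,"ry":4.9,"rz":22.6},
    {"x":39,"y":-108,"z":-33,"rx":16.5,"ry":6.6,"rz":30.1},
    {"x":49,"y":-135,"z":-42,"rx":20.6,"ry":8.2,"rz":37.6},
    {"x":58,"y":-161,"z":-50,"rx":24.7,"ry":9.9,"rz":45.1},
    {"x":68,"y":-188,"z":-59,"rx":28.8,"ry":11.5,"rz":52.7},
    {"x":78,"y":-215,"z":-67,"rx":32.9,"ry":13.2,"rz":60.2},
    {"x":88,"y":-242,"z":-75,"rx":37,"ry":14.8,"rz":67.7},
    {"x":97,"y":-269,"z":-84,"rx":41.2,"ry":16.5,"rz":75.2},
    {"x":107,"y":-296,"z":-92,"rx":45.3,"ry":18.1,"rz":82.7},
    {"x":107,"y":-296,"z":-92,"rx":45.3,"ry":18.1,"rz":82.7},
    {"x":107,"y":-296,"z":-92,"rx":45.3,"ry":18.1,"rz":82.7}
  ]
}}

```text
time: 25.75
tool_pos: [0.4793, -0.0205, 0.3847]
tool_rot: [-3.131, 0.293, 2.133]
contact_force: [-0.0, -0.4, -2.0]
opening: 0.034
grip_force: 45.0
```

Request:
{"method": "arm_command", "body": {
  "series": [
    {"x":-22,"y":-10,"z":10,"rx":0.8,"ry":1.4,"rz":7.9},
    {"x":-45,"y":-20,"z":20,"rx":1.6,"ry":2.8,"rz":15.7},
    {"x":-67,"y":-30,"z":30,"rx":2.4,"ry":4.1,"rz":23.6},
    {"x":-89,"y":-39,"z":40,"rx":3.2,"ry":5.5,"rz":31.4},
    {"x":-112,"y":-49,"z":50,"rx":4.1,"ry":6.9,"rz":39.3},
    {"x":-134,"y":-59,"z":60,"rx":4.9,"ry":8.3,"rz":47.1},
    {"x":-156,"y":-69,"z":71,"rx":5.7,"ry":9.7,"rz":55},
    {"x":-179,"y":-79,"z":81,"rx":6.5,"ry":11.1,"rz":62.8},
    {"x":-201,"y":-89,"z":91,"rx":7.3,"ry":12.4,"rz":70.7},
    {"x":-223,"y":-98,"z":101,"rx":8.1,"ry":13.8,"rz":78.5},
    {"x":-246,"y":-108,"z":111,"rx":8.9,"ry":15.2,"rz":86.4},
    {"x":-268,"y":-118,"z":121,"rx":9.7,"ry":16.6,"rz":94.2},
    {"x":-268,"y":-118,"z":121,"rx":9.7,"ry":16.6,"rz":94.2},
    {"x":-268,"y":-118,"z":121,"rx":9.7,"ry":16.6,"rz":94.2}
  ]
}}

```text
time: 27.15
tool_pos: [0.5336, -0.3297, 0.3489]
tool_rot: [3.139, -0.08, 0.488]
contact_force: [0.2, 0.3, -1.5]
opening: 0.0337
grip_force: 45.0
```

```bash
python3 - <<'E'
from h import *
log()
N,x=gauge_now();print('nose,tail by kin',N.round(3),(N+.17*x).round(3))
for n in('side','top'):
  p=read_camera(n)
  for q in('gauge_nose','gauge_tail'):
      print(q,[(round(d['confidence'],2),np.round(d['point'],3).tolist()) for d in mark_of(p,q) if np.linalg.norm(d['point']-N)<.2])
for up,n in((.01,.1),(.01,.03),(.005,.004),(.005,0),(.001,0)):
  Rf,pf=place(XS,ZS,STOP+up*XS+n*ZS);print(up,n,tgt(Rf,pf))
E
```

```text
27.15 [-0.705, 0.485, 1.148, 0.073, 1.477, 0.372] [0.5336, -0.3297, 0.3489] [179.85, -4.56, 27.95] F [0.2, 0.3, -1.5] open 0.0337 grip 45.0
nose,tail by kin [ 0.621 -0.283  0.199] [ 0.515 -0.339  0.32 ]
gauge_nose [(0.77, [0.622, -0.288, 0.201])]
gauge_tail [(0.73, [0.516, -0.34, 0.322])]
gauge_nose [(0.66, [0.621, -0.283, 0.2])]
gauge_tail []
0.01 0.1 ([-7.3, 0.6, 75.6], [0.03, 0.41, 0.18])
0.01 0.03 ([-60.6, 0.2, 121.0], [0.03, 0.41, 0.18])
0.005 0.004 ([-77.2, 0.1, 141.7], [0.03, 0.41, 0.18])
0.005 0 ([-80.2, 0.0, 144.3], [0.03, 0.41, 0.18])
0.001 0 ([-77.6, 0.0, 147.3], [0.03, 0.41, 0.18])
```

Request:
{"method": "arm_command", "body": {
  "series": [
    {"x":-4,"y":0.3,"z":38,"rx":0,"ry":0.4,"rz":0.2},
    {"x":-7,"y":0.5,"z":75,"rx":0,"ry":0.4,"rz":0.2},
    {"x":-25,"y":0.4,"z":91,"rx":0,"ry":0.4,"rz":0.2},
    {"x":-43,"y":0.3,"z":106,"rx":0,"ry":0.4,"rz":0.2},
    {"x":-60,"y":0.2,"z":121,"rx":0,"ry":0.4,"rz":0.2},
    {"x":-68,"y":0.1,"z":131,"rx":0,"ry":0.4,"rz":0.2},
    {"x":-74,"y":0.1,"z":138,"rx":0,"ry":0.4,"rz":0.2},
    {"x":-77,"y":0.1,"z":141.5,"rx":0,"ry":0.4,"rz":0.2},
    {"x":-77,"y":0.1,"z":141.5,"rx":0,"ry":0.4,"rz":0.2},
    {"x":-77,"y":0.1,"z":141.5,"rx":0,"ry":0.4,"rz":0.2}
  ]
}}

```text
time: 28.45
tool_pos: [0.4765, -0.3615, 0.2034]
tool_rot: [3.137, -0.087, 0.482]
contact_force: [0.5, -1.0, -1.3]
opening: 0.0336
grip_force: 45.0
```

```bash
python3 - <<'E'
from h import *
log()
for up,n in((.005,0),(.005,-.002),(.001,-.001),(-.003,-.001)):
  Rf,pf=place(XS,ZS,STOP+up*XS+n*ZS);print(up,n,tgt(Rf,pf))
E
```

```text
28.45 [-0.812, 0.537, 1.472, 0.092, 1.107, 0.236] [0.4765, -0.3615, 0.2034] [179.72, -5.0, 27.63] F [0.5, -1.0, -1.3] open 0.0336 grip 45.0
0.005 0 ([-3.1, -0.9, 2.9], [0.07, -0.0, -0.11])
0.005 -0.002 ([-4.6, -0.9, 4.2], [0.07, -0.0, -0.11])
0.001 -0.001 ([-1.2, -1.0, 6.7], [0.07, -0.0, -0.11])
-0.003 -0.001 ([1.3, -1.0, 9.7], [0.07, -0.0, -0.11])
```

Request:
{"method": "arm_command", "body": {
  "series": [
    {"x":-1.5,"y":-0.5,"z":1.5,"rx":0,"ry":0,"rz":0},
    {"x":-3.4,"y":-0.6,"z":3.2,"rx":0,"ry":0,"rz":0},
    {"x":-3.4,"y":-0.6,"z":3.2,"rx":0,"ry":0,"rz":0},
    {"x":-3.4,"y":-0.6,"z":3.2,"rx":0,"ry":0,"rz":0}
  ]
}}

```text
time: 28.85
tool_pos: [0.4736, -0.3622, 0.2003]
tool_rot: [3.136, -0.088, 0.482]
contact_force: [2.8, 3.3, 4.1]
opening: 0.0335
grip_force: 45.0
```

Request:
{"method": "arm_command", "body": {
  "series": [
    {"x":0.7,"y":0,"z":0.8,"rx":0,"ry":0,"rz":0},
    {"x":1.4,"y":0,"z":1.6,"rx":0,"ry":0,"rz":0},
    {"x":2.1,"y":0,"z":2.4,"rx":0,"ry":0,"rz":0},
    {"x":2.8,"y":0,"z":3.2,"rx":0,"ry":0,"rz":0},
    {"x":2.8,"y":0,"z":3.2,"rx":0,"ry":0,"rz":0}
  ]
}}

```text
time: 29.35
tool_pos: [0.4762, -0.3615, 0.1976]
tool_rot: [3.135, -0.088, 0.482]
contact_force: [2.4, 1.9, 6.1]
opening: 0.0337
grip_force: 45.0
```

```bash
python3 - <<'E'
from h import *
log()
N,x=gauge_now();print('err',(N-STOP)@XS,(N-STOP)@ZS)
for n in('side','top'):
  p=read_camera(n)
  for q in('gauge_nose','gauge_tail'):
      print(q,[(round(d['confidence'],2),np.round(d['point'],3).tolist()) for d in mark_of(p,q) if np.linalg.norm(d['point']-N)<.2])
E
```

```text
29.35 [-0.813, 0.542, 1.48, 0.093, 1.091, 0.235] [0.4762, -0.3615, 0.1976] [179.62, -5.02, 27.62] F [2.4, 1.9, 6.1] open 0.0337 grip 45.0
err 0.0013322598629238445 5.641342718504239e-05
gauge_nose [(0.77, [0.563, -0.318, 0.051]), (0.28, [0.457, -0.369, 0.168])]
gauge_tail [(0.5, [0.457, -0.368, 0.168])]
gauge_nose []
gauge_tail []
```

Request:
{"method": "arm_command", "body": {
  "series": [
    {"x":0.5,"y":0,"z":0.6,"rx":0,"ry":0,"rz":0},
    {"x":0.5,"y":0,"z":0.6,"rx":0,"ry":0,"rz":0}
  ]
}}

```text
time: 29.85
tool_pos: [0.4767, -0.3613, 0.1971]
tool_rot: [3.135, -0.088, 0.482]
contact_force: [3.2, 1.1, 6.5]
opening: 0.0338
grip_force: 45.0
```

Request:
{"method": "arm_command", "body": {
  "series": [
    {"x":0,"y":0,"z":0,"rx":0,"ry":0,"rz":0},
    {"x":0,"y":0,"z":0,"rx":0,"ry":0,"rz":0},
    {"x":0,"y":0,"z":0,"rx":0,"ry":0,"rz":0},
    {"x":0,"y":0,"z":0,"rx":0,"ry":0,"rz":0},
    {"x":0,"y":0,"z":0,"rx":0,"ry":0,"rz":0},
    {"x":0,"y":0,"z":0,"rx":0,"ry":0,"rz":0},
    {"x":0,"y":0,"z":0,"rx":0,"ry":0,"rz":0}
  ],
  "hand": 64
}}

```text
time: 30.55
tool_pos: [0.476, -0.3607, 0.1958]
tool_rot: [3.138, -0.087, 0.482]
contact_force: [-0.1, 0.7, 0.0]
opening: 0.0637
grip_force: 0.0
```

Request:
{"method": "arm_command", "body": {
  "series": [
    {"x":0,"y":0,"z":-25,"rx":0,"ry":0,"rz":0},
    {"x":0,"y":0,"z":-65,"rx":0,"ry":0,"rz":0},
    {"x":0,"y":0,"z":-110,"rx":0,"ry":0,"rz":0},
    {"x":0,"y":0,"z":-150,"rx":0,"ry":0,"rz":0},
    {"x":0,"y":0,"z":-150,"rx":0,"ry":0,"rz":0},
    {"x":0,"y":0,"z":-150,"rx":0,"ry":0,"rz":0},
    {"x":0,"y":0,"z":-150,"rx":0,"ry":0,"rz":0}
  ]
}}

```text
time: 31.25
tool_pos: [0.464, -0.3659, 0.3438]
tool_rot: [3.14, -0.086, 0.482]
contact_force: [0.1, -0.0, -0.6]
opening: 0.0636
grip_force: 0.0
```

```bash
python3 - <<'E'
from h import *
log()
for n in('side','top'):
  p=read_camera(n)
  for q in('gauge_nose','gauge_tail'):
      print(q,[(round(d['confidence'],2),np.round(d['point'],3).tolist()) for d in mark_of(p,q) if np.linalg.norm(d['point']-STOP)<.2])
  if n=='side': cv2.imwrite('pics/end.png',p['pixels'])
E
```

```text
31.25 [-0.833, 0.418, 1.269, 0.084, 1.432, 0.246] [0.464, -0.3659, 0.3438] [179.94, -4.92, 27.59] F [0.1, -0.0, -0.6] open 0.0636 grip 0.0
gauge_nose [(0.87, [0.568, -0.32, 0.048])]
gauge_tail [(0.89, [0.456, -0.37, 0.166]), (0.55, [0.56, -0.314, 0.046])]
gauge_nose [(0.48, [0.564, -0.317, 0.048])]
gauge_tail []
```

View pics/end.png

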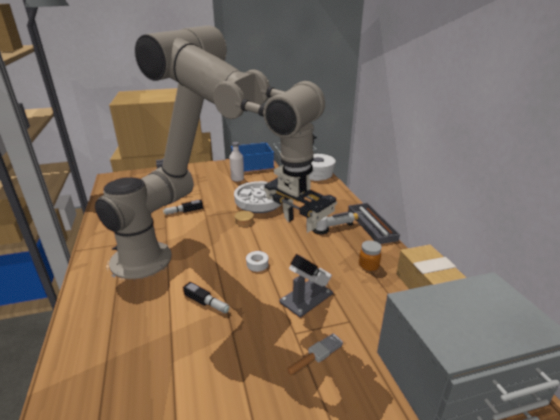

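The gauge lies in the stand at (308,272), the gripper is clear above it, and the bystanders are where they were.

```bash
python3 -c "
from cell import *
print(hand_in())"
```

```text
the job is handed in; nothing more can be done
None
```

I zeroed the gauge in the stand, held it still for over 2 s about 50 mm above the square pad, then laid it back in the stand, released it and handed the job in at about 31 s; no verdict was shown.

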